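# Lock the support roller pin with its spring cotter

## Task

Lock the saw's support roller: push the steel lock pin fully home through its bracket, then take the large spring cotter out of the wooden rack and press its straight leg down through the pin's cross hole until the bow snaps over the pin and the cotter sits fully down on it. Then let go, and leave the small cotter, the wrench and the wood offcut where they are.

Things in the scene. Friction and masses are not known exactly. Their poses are not given: they have to be found in the camera images.
- bracket: Grey steel bracket, fixed; place and yaw vary. Origin: centre of its underside on the table. Base 120 x 130 x 10 mm; two cheeks (50 mm along x, 10 thick) at y = -25 and +25 mm, tops 90 mm high. A bar leads in -x to an aluminium roller (diameter 42, 150 long along y) at x = -160 mm; all below 105 mm. The lock pin runs through the cheeks along y, its axis 75 mm above the table.
- lockpin (a joint): Slide of the lock pin along the bracket's y axis, m: 0 = fully home (hard stop; collar against the +y cheek, cross hole clear outside the -y cheek); positive = drawn out towards the bracket's +y. Starts drawn out 48 to 66 mm. Stays where it is left; friction about 3 N. The pin cannot turn.
- lockpin_hole (a point): Centre of the cross hole, on the axis of the 26 mm steel pin, 75 mm above the table. The hole is 9 mm wide, vertical, right through. With the pin home it is at y = -44 mm of the bracket: 14 mm outside the cheek, 12 mm from the pin's -y end. With the pin drawn out it is hidden between the cheeks. Moves with the pin. Axes as the bracket's: y along the pin, z up.
- lockpin_tab (a point): Where to grip or push the pin's upright steel tab (12 mm thick along y, 34 mm wide along x) on its +y end, 116 mm from the cross hole. This point is mid-tab, 115 mm above the table; the tab reaches from 57 to 127 mm above it. Push or drag it towards the bracket's -y to send the pin home. Moves with the pin. Axes as the bracket's.
- rack: Small plywood rack, fixed; place and yaw vary. Origin: centre of its underside on the table. Top board 150 (x) x 60 (y) mm, its upper face 100 mm above the table, with two slots 44 mm long along x, 9 mm wide. A cotter hangs in each, its grip resting on the board: at x = -50 and x = +30 mm (y = 0), either one in either slot.
- cotter: The large spring cotter (hair pin), about 95 g, hanging upright in a rack slot, axes as the rack's at the start. Origin: centre of the underside of its black plastic grip, which is 34 mm (x) x 18 mm (y, the way to pinch it) x 40 mm tall (z 0 to 40 mm). Pinched 26 mm above the origin, fingers clear the rack. It fits the pin with its bow to either side; its y axis must lie along the pin.
- cotter_seat (a point): Point on the large cotter's leg axis, 30 mm below its origin. Fully home, it lies about 1 mm below the centre of the cross hole, with the wire crown under the grip (6 mm thick, underside 16 mm below the origin) resting on top of the pin. About 16 mm above home the bow's throat is at the pin's widest. Axes as the cotter's.
- cotter_tip (a point): Pointed lower end of the large cotter's straight leg (6 mm round wire, tapered over the last 9 mm), 75 mm below the cotter's origin, on its z axis. Axes as the cotter's.
- cotter_bow (a joint): Spring bend of the large cotter's bow, rad: 0 = relaxed, about 0.17 when its throat passes the pin's widest place, nearly 0 again once snapped over. The bow is 6 mm wire beside the leg, on the cotter's +x, down to x = 20, z = -58 mm from the origin. Pushing down takes about 15 to 20 N, most of it 28 to 20 mm above home; then it gives way.
- small_cotter: Bystander: a smaller rigid cotter of the same kind in the other rack slot (grip 24 x 14 x 26 mm, wire 4 mm, leg reaching 48 mm below the grip). Origin: centre of the underside of its grip. Too small for the pin; leave it.
- wrench: Bystander: a steel open-ended wrench, 190 mm long along its x axis, lying on the table beyond the bracket. Origin: underside of its middle.
- offcut: Bystander: a pale wood offcut 110 x 45 x 30 mm lying on the table beside the rack. Origin: centre of its underside.
There are look-alikes about, which are no part of the job. Leave any pink or yellow look-alike of the cotter alone.

How it is judged:
By the outcome, as a careful person would: the job done as asked, in the order asked, and still so for the second after the job is handed in, with the robot touching nothing.
It also fails if it takes over 58 s, if anything falls off the work surface, if the arm or the gripper's body presses on something with over 40 N, if the wrist force passes 120 N, or if a joint passes its speed limit or range.

## Robot

A 6-joint arm with a two-finger parallel gripper is mounted at the origin on the work surface. World frame = base frame: x ahead of the robot, y to its left, z up, the work surface at z = 0. Lengths are in m, angles in rad, forces in N, time in s.
With the tool pointing down it reaches from about 0.375 to 0.975 m from the base axis. Payload 3.8 kg.
Tool frame: the origin (TCP) lies at the very end of the fingers, on their centre line; the grasp point (between the pads) lies bot.grip_point_offset behind it (bot.grip_point_offset is the distance from the TCP to the grasp point, in m); z points along the fingers, y is the line along which they close (so a half turn about z gives the same grasp; the last joint's range is limited). The gripper opens to 85 mm and grips with 20 to 120 N. Pads are 22 mm wide; open, the fingers measure 114 mm over their backs; the gripper's body (76 mm by 85 mm) begins 54 mm behind the grasp point. The pads swing forward as they close: fully open they stand 13 mm farther back than shut.
Start: joints at [1.159, 0.264, 1.604, -0, 1.274, -0.037], TCP at [0.247, 0.628, 0.231] pointing down, gripper open.
Joint ranges: [-2.63, 2.63], [-0.94, 2.18], [0.31, 2.57], [-1.31, 4.45], [0, 2.66], [-2.55, 2.55]. Speed limits (rad/s): [2.57, 2.57, 3.14, 3.14, 3.14, 3.14].

## Interface

Orientations are given as a rotation vector (axis times angle).
In Python, from workcell import bot, vision gives the robot as it stands.
- The arm moves only by the tool play_rows, never from a script. Its argument "rows" is a list of rows, each an object of numbers: "dx", "dy", "dz": the shift along the tool's x, y, z as a fraction of full scale; "roll": the turn about the tool's z as a fraction of full scale; "fingers": the closure, from 0 (fully open) to 1 (shut). In form: [{"dx": .., "dy": .., "dz": .., "roll": .., "fingers": ..}, ...]. A call has 1 to 20 rows; each row shifts and turns the commanded pose from where the row before left it, along the tool's axes as they then stand; what a row does not reach is not made up. Full scale, the value 1, is 0.04 m for a shift and 4 degrees for a turn. A row lasts 1/12 s, in which the tool goes at most 41.7 mm and 7.16 degrees, less where a joint would pass 70% of its speed; a pose out of reach is approached as far as the arm can. A call with a number of a shift or a turn outside -1 to 1 is refused whole. A call with a gripper value outside its range is refused whole. The fingers move at their own pace and stop on an object; "grip_force" is the grip in N (left out, the last holds). Time passes only in rows, so rows that do not move let the fingers close. It gives the time, the measured TCP pose, the force and the opening at its end, in the units of the state.
- bot.read_state(): the state, without advancing time (a new reading comes with each control period).
- vision.read_camera(name): name is "side" or "top"; returns a dict with "pixels" (400x640x3 uint8, red, green, blue), "depth" (400x640 float32, m along the optical axis (not along the pixel's ray), 0 where there is no reading), "fx", "fy", "cx", "cy" (pixels), "R" (3x3) and "t" (3): a world point X has camera coordinates R X + t. Camera axes: x right, y down, z forward; pixel columns grow to the right and rows downward; lengths in m; the calibration is good to about 2 mm. A picture is of the moment at which its call begins.
- bot.finish_job(): hands the job in, once; it reports no verdict.
The state is a dict: "time": time; "q": joint angles; "joint_vel": joint speeds; "joint_torque": joint torques, N m; "tool_pos": TCP position; "tcp_rot": TCP orientation; "wrist_force": force on the tool from outside, world axes, zero at the start; "torque": the same for the moment, N m; "width": opening from 0.0 (shut) to 1.0 (fully open).
Only numpy, scipy, OpenCV 4.12 (cv2) and the standard library are available. Lean on these libraries where they do the work, as an engineer would, in place of code of your own. Each camera call takes 0.05 s, during which the arm holds its last target. There are 200 camera calls.

## Working session

There is one attempt and no reset: what is moved stays moved. The work goes in short steps, Python scripts to look and compute and a tool call to move; the robot and the scene stay as the last step left them, time stands still between calls to the robot, and variables do not carry over. Pictures are saved under pics/ and viewed, on a budget of 10 in all, crops included, one or two more only if the job needs it, and the job is handed in when it is done.

Besides the shell and the picture viewer there is one more tool, called after ">>>" as name(argument=value, ...), one argument or row to a line, values as JSON. play_rows: Moves the arm, as the interface text tells. Its arguments: {"type":"object","properties":{"rows":{"type":"array","items":{"type":"object","properties":{"dx":{"type":"number","minimum":-1,"maximum":1},"dy":{"type":"number","minimum":-1,"maximum":1},"dz":{"type":"number","minimum":-1,"maximum":1},"roll":{"type":"number","minimum":-1,"maximum":1},"fingers":{"type":"number"}}}},"grip_force":{"type":"number"}},"required":["rows"]}

```bash
mkdir -p pics; cat > h.py <<'E'
import numpy as np, cv2
from workcell import bot, vision
def shot(n):
    c=vision.read_camera(n); c['bgr']=c['pixels'][:,:,::-1].copy(); return c
def world(c,u,v,d=None):
    d=c['depth'][int(v),int(u)] if d is None else d
    p=np.array([(u-c['cx'])/c['fx']*d,(v-c['cy'])/c['fy']*d,d]); return c['R'].T@(p-c['t'])
def cloud(c):
    v,u=np.mgrid[:400,:640]; d=c['depth']
    p=np.stack([(u-c['cx'])/c['fx']*d,(v-c['cy'])/c['fy']*d,d],-1); return (p-c['t'])@c['R']
def plane(c,u,v,z):
    r=c['R'].T@np.array([(u-c['cx'])/c['fx'],(v-c['cy'])/c['fy'],1]); o=-c['R'].T@c['t']; return o+r*(z-o[2])/r[2]
E
python3 - <<'E'
from h import *
for n in('top','side'):
    c=shot(n); cv2.imwrite(f'pics/{n}0.png',c['bgr']); np.savez(f'{n}0.npz',**c); print(n,-c['R'].T@c['t'],c['R'][2],c['fx'])
print(bot.read_state(),bot.grip_point_offset)
E
```

```text
top [ 0.45201204 -0.1208856   1.10820769] [ 0.11499903  0.00307852 -0.99336083] 473.324655728822
side [ 0.10981829 -0.78812303  0.8590524 ] [ 0.38683182  0.59958395 -0.70061418] 518.9784448023491
{'time': 0.1, 'q': array([ 1.15909870e+00,  2.64657842e-01,  1.60528898e+00, -1.53810945e-05,
        1.27372649e+00, -3.68867996e-02]), 'joint_vel': array([ 0.00016581, -0.00280384, -0.00421051,  0.00013182,  0.00142455,
        0.00099328]), 'joint_torque': array([-1.27824460e-04, -5.16704714e+01, -3.68589592e+01, -6.53844313e-05,
        6.13407581e-03,  2.16406255e-05]), 'tool_pos': array([0.24683526, 0.62750331, 0.23007217]), 'tcp_rot': array([-0.58522046, -3.08614546,  0.00319111]), 'wrist_force': array([ 0.32485456, -0.3336659 , -0.57464943]), 'torque': array([-0.01688449,  0.00708908,  0.03911442]), 'width': 0.9970209781273777} 0.0187
```

View pics/top0.png

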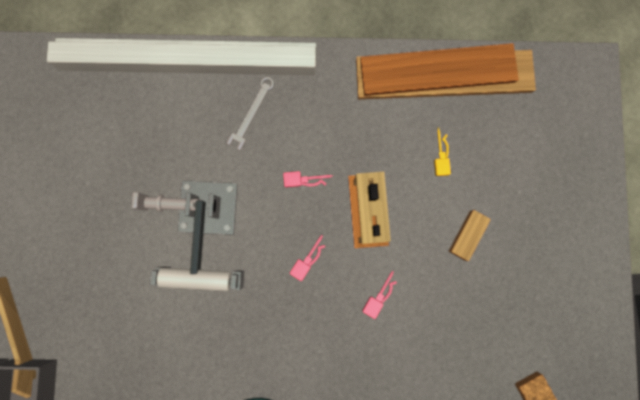

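View pics/side0.png

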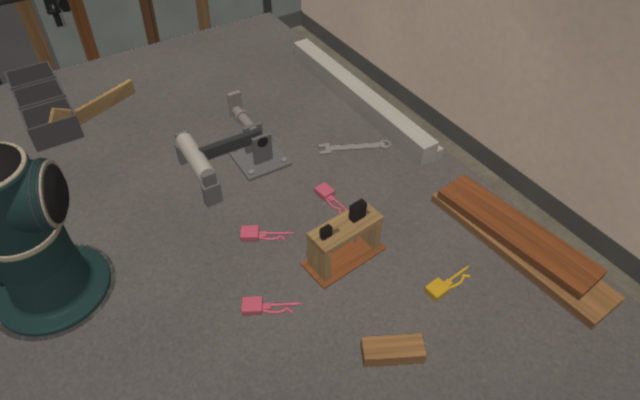

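Top view: the rack is at about (370,210). The larger black grip is at (373,191) and the smaller one at (376,230). The bracket is at (208,207) and the tab at (138,201), on the left, so bracket +y is image left. The pink and yellow cotters are look-alikes lying on the table.

```bash
python3 - <<'E'
from h import *
T=dict(np.load('top0.npz')); S=dict(np.load('side0.npz'))
def rect(m,P,name):
    X=P[m]; 
    r=cv2.minAreaRect(X[:,:2].astype(np.float32)*1000); print(name,len(X),'c',np.round(r[0],1),'size',np.round(r[1],1),'ang',round(r[2],1),'mean',np.round(X.mean(0),4),'z',np.round(np.percentile(X[:,2],[5,50,95]),4))
v,u=np.mgrid[:400,:640]
for n,c in(('top',T),('side',S)):
    P=cloud(c); h=cv2.cvtColor(c['bgr'],cv2.COLOR_BGR2HSV); z=P[...,2]
    def box(x,y): return (P[...,0]>x[0])&(P[...,0]<x[1])&(P[...,1]>y[0])&(P[...,1]<y[1])
    rk=box((.40,.70),(-.32,-.15))
    dark=h[...,2]<60
    rect(rk&(abs(z-.1)<.006)&~dark,P,n+' board')
    rect(rk&dark&(z>.13),P,n+' big')
    rect(rk&dark&(z>.115)&(z<.131),P,n+' small')
    br=box((.3,.7),(.05,.4))
    rect(br&(abs(z-.01)<.003),P,n+' base')
    rect(br&(abs(z-.127)<.006),P,n+' tabtop')
    rect(br&(z>.106),P,n+' tab')
    rect(br&(z>.082)&(z<.094),P,n+' 82-94')
    m=br&(z>.06)&(z<.1); 
    print(np.round(plane(c,*( (138,201) if n=='top' else (235,98)),.127),4))
rows=[]
for n,c,b in(('top',T,(120,130,270,180)),('side',S,(170,85,130,120))):
    x,y,w,hh=b; rows.append(cv2.resize(c['bgr'][y:y+hh,x:x+w],(400*w//hh if n=='side' else 400,400 if n=='side' else 267),interpolation=cv2.INTER_CUBIC))
a=cv2.resize(T['bgr'][145:255,325:425],(360,396),interpolation=cv2.INTER_CUBIC); b=cv2.resize(S['bgr'][185:285,290:390],(400,396),interpolation=cv2.INTER_CUBIC)
cv2.imwrite('pics/rack.png',np.hstack([a,b]))
a=cv2.resize(T['bgr'][170:300,125:250],(385,400),interpolation=cv2.INTER_CUBIC); b=cv2.resize(S['bgr'][85:210,170:300],(415,400),interpolation=cv2.INTER_CUBIC)
cv2.imwrite('pics/br.png',np.hstack([a,b]))
E
```

```text
top board 1657 c [ 531.  -239.4] size [150.   60.6] ang 5.5 mean [ 0.5294 -0.2388  0.1008] z [0.0977 0.1008 0.1038]
top big 125 c [ 523.8 -240.4] size [102.4  16. ] ang 8.6 mean [ 0.5564 -0.2353  0.1399] z [0.1346 0.1402 0.1435]
top small 46 c [ 480.4 -242.7] size [16.5 10.5] ang 0.9 mean [ 0.4808 -0.2435  0.127 ] z [0.1247 0.1271 0.1288]
top base 1613 c [508.9 224.1] size [340.5 388.3] ang 88.7 mean [0.5406 0.1241 0.0102] z [0.0075 0.0103 0.0126]
top tabtop 102 c [533.7 259.6] size [12.6 31.8] ang 88.5 mean [0.5335 0.259  0.1271] z [0.1225 0.1273 0.1305]
top tab 146 c [533.1 259.6] size [12.6 33. ] ang 88.5 mean [0.5328 0.2578 0.1231] z [0.1091 0.1258 0.1301]
top 82-94 2090 c [449.8 156.9] size [235.4 179.4] ang 12.0 mean [0.4492 0.1545 0.0894] z [0.0834 0.09   0.0936]
[0.5306 0.2516 0.127 ]
side board 1396 c [ 529.8 -240.4] size [151.9  63.6] ang 5.3 mean [ 0.522  -0.2466  0.0992] z [0.0958 0.0994 0.1019]
side big 127 c [ 558.  -239.6] size [33.2 16. ] ang 5.9 mean [ 0.5567 -0.2409  0.1376] z [0.1313 0.1385 0.141 ]
side small 175 c [ 521.1 -243.4] size [107.4  14.5] ang 4.0 mean [ 0.5203 -0.2463  0.1227] z [0.1156 0.123  0.1293]
side base 926 c [524.9 134.3] size [179.2 351.8] ang 88.1 mean [0.5253 0.1136 0.0098] z [0.0074 0.0098 0.0123]
side tabtop 54 c [531.2 257. ] size [16.6 33.3] ang 82.6 mean [0.5314 0.2572 0.1253] z [0.1219 0.1254 0.129 ]
side tab 124 c [532.1 256.6] size [16.6 35.1] ang 81.4 mean [0.5312 0.2564 0.1183] z [0.1074 0.1187 0.1279]
side 82-94 1439 c [449.  157.9] size [232.2 182.9] ang 11.5 mean [0.4411 0.146  0.0888] z [0.083  0.0892 0.0934]
[0.5249 0.2319 0.127 ]
```

View pics/rack.png

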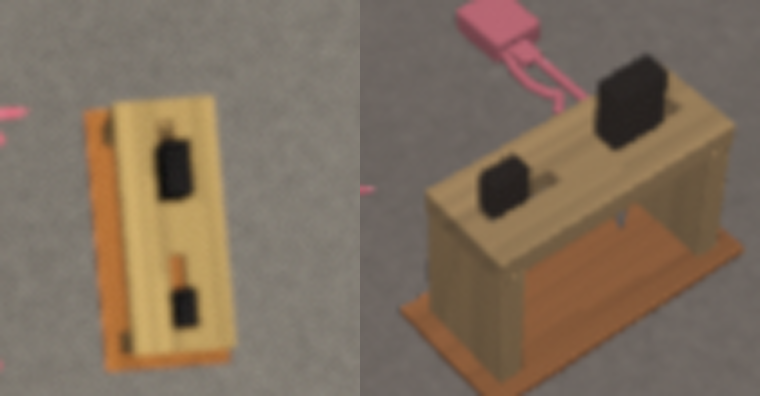

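View pics/br.png

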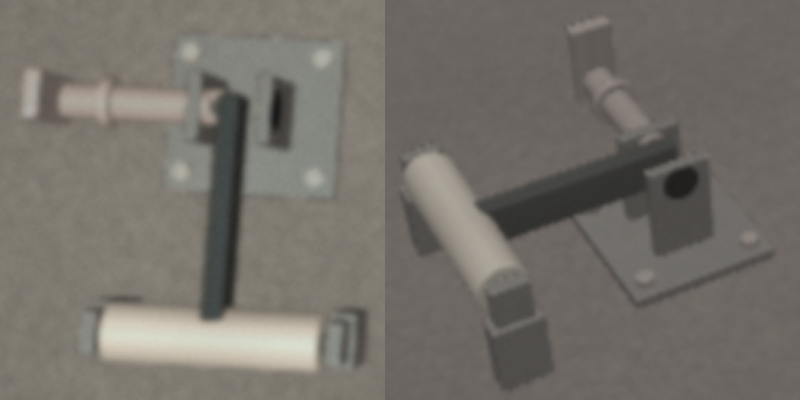

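```bash
python3 - <<'E'
from h import *
for n in('top','side'):
    c=dict(np.load(n+'0.npz')); P=cloud(c); z=P[...,2]
    def box(x,y,zz): return (P[...,0]>x[0])&(P[...,0]<x[1])&(P[...,1]>y[0])&(P[...,1]<y[1])&(z>zz[0])&(z<zz[1])
    def rect(m,name):
        k,l,st,_=cv2.connectedComponentsWithStats(m.astype(np.uint8)); m=l==1+np.argmax(st[1:,4])
        X=P[m]; r=cv2.minAreaRect(X[:,:2].astype(np.float32)*1000); e=np.linalg.svd(X[:,:2]-X[:,:2].mean(0),full_matrices=False)[2][0]
        print(n,name,len(X),np.round(r[0],1),np.round(r[1],1),round(r[2],1),'pc ang',round(np.degrees(np.arctan2(e[1],e[0]))%180,1),'mean',np.round(X.mean(0)*1000,1))
    rect(box((.44,.61),(.03,.21),(.006,.016)),'base')
    rect(box((.30,.43),(.03,.25),(.06,.115)),'roller')
    rect(box((.50,.56),(.175,.245),(.06,.105)),'pin')
    rect(box((.5,.57),(.085,.115),(.08,.096)),'cheek-')
    rect(box((.5,.57),(.13,.165),(.08,.096)),'cheek+')
E
```

```text
top base 1601 [529.7 135.2] [130.8 120.2] 88.1 pc ang 37.0 mean [537.7 116.9  10.9]
top roller 1852 [389.  138.5] [184.5  80.9] 88.9 pc ang 88.2 mean [375.1 136.7  90.8]
top pin 412 [532.7 210.1] [37.2 69.8] 0.2 pc ang 88.6 mean [531.3 210.4  86.3]
top cheek- 128 [528.2 109.4] [11.1 48.1] 89.4 pc ang 178.4 mean [528.  108.8  89.6]
top cheek+ 280 [528.5 147.5] [35.  54.4] 89.9 pc ang 27.0 mean [526.2 148.8  89.9]
side base 994 [527.7 125.1] [118.1 121.7] 86.5 pc ang 148.4 mean [519.8 113.6   9.9]
side roller 1301 [388.7 137.1] [189.7  82.5] 88.4 pc ang 86.4 mean [373.1 123.4  86.5]
side pin 218 [531.1 210.7] [36.8 69.4] 2.9 pc ang 88.6 mean [527.  211.1  83.9]
side cheek- 112 [527.2 107.3] [49.7 13.8] 0.2 pc ang 178.1 mean [526.7 107.2  86.6]
side cheek+ 154 [527.5 147.4] [53.2 34.5] 0.3 pc ang 21.3 mean [524.9 150.1  88.6]
```

```bash
cat >> h.py <<'E'
from scipy.spatial.transform import Rotation as Ro
def go(x,y,z,yaw,show=True):
    """print tool-axis shift (units of 0.04 m) if roll done FIRST, then shift; yaw = world heading of tool y (deg)"""
    s=bot.read_state(); R=Ro.from_rotvec(s['tcp_rot']).as_matrix(); cur=np.degrees(np.arctan2(R[1,1],R[0,1]))
    roll=-((yaw-cur+180)%360-180); R2=R@Ro.from_euler('z',roll,degrees=True).as_matrix()
    d=np.array([x,y,z])-s['tool_pos']
    print('yaw %.2f roll units %.3f'%(cur,roll/4),'shift units after roll',np.round(R2.T@d/.04,3),'tilt',np.round(R[:,2],4),'F',np.round(s['wrist_force'],1),'w',round(s['width'],3),'t',round(s['time'],2))
E
python3 -c "
from h import *
go(.533,.305,.20,88.3)"
```

```text
yaw 68.53 roll units -4.944 shift units after roll [-7.391 -7.845  0.761] tilt [-8.0e-04 -1.9e-03 -1.0e+00] F [ 0.3 -0.3 -0.6] w 0.997 t 0.1
```

>>> play_rows(
  rows=[
    {"roll": -1,"fingers": 1},
    {"roll": -1,"fingers": 1},
    {"roll": -1,"fingers": 1},
    {"roll": -1,"fingers": 1},
    {"roll": -0.95,"fingers": 1},
    {"dx": -0.62,"dy": -0.65,"dz": 0.06,"fingers": 1},
    {"dx": -0.62,"dy": -0.65,"dz": 0.06,"fingers": 1},
    {"dx": -0.62,"dy": -0.65,"dz": 0.06,"fingers": 1},
    {"dx": -0.62,"dy": -0.65,"dz": 0.06,"fingers": 1},
    {"dx": -0.62,"dy": -0.65,"dz": 0.06,"fingers": 1},
    {"dx": -0.62,"dy": -0.65,"dz": 0.06,"fingers": 1},
    {"dx": -0.62,"dy": -0.65,"dz": 0.06,"fingers": 1},
    {"dx": -0.62,"dy": -0.65,"dz": 0.06,"fingers": 1},
    {"dx": -0.62,"dy": -0.65,"dz": 0.06,"fingers": 1},
    {"dx": -0.62,"dy": -0.65,"dz": 0.06,"fingers": 1},
    {"dx": -0.62,"dy": -0.65,"dz": 0.06,"fingers": 1},
    {"dx": -0.57,"dy": -0.65,"dz": 0.1,"fingers": 1},
    {"fingers": 1},
    {"fingers": 1},
  ],
)

```text
validation failed for argument at $.ro...
```

```bash
python3 -c "
from h import *
go(.533,.305,.095,88.3)"
```

```text
yaw 68.53 roll units -4.944 shift units after roll [-7.393 -7.84   3.386] tilt [-8.0e-04 -1.9e-03 -1.0e+00] F [ 0.3 -0.3 -0.6] w 0.997 t 0.1
```

>>> play_rows(
  rows=[
    {"dx": 0,"dy": 0,"dz": 0,"roll": -1,"fingers": 1},
    {"dx": 0,"dy": 0,"dz": 0,"roll": -1,"fingers": 1},
    {"dx": 0,"dy": 0,"dz": 0,"roll": -1,"fingers": 1},
    {"dx": 0,"dy": 0,"dz": 0,"roll": -1,"fingers": 1},
    {"dx": 0,"dy": 0,"dz": 0,"roll": -0.95,"fingers": 1},
    {"dx": -0.62,"dy": -0.65,"dz": 0.06,"roll": 0,"fingers": 1},
    {"dx": -0.62,"dy": -0.65,"dz": 0.06,"roll": 0,"fingers": 1},
    {"dx": -0.62,"dy": -0.65,"dz": 0.06,"roll": 0,"fingers": 1},
    {"dx": -0.62,"dy": -0.65,"dz": 0.06,"roll": 0,"fingers": 1},
    {"dx": -0.62,"dy": -0.65,"dz": 0.06,"roll": 0,"fingers": 1},
    {"dx": -0.62,"dy": -0.65,"dz": 0.06,"roll": 0,"fingers": 1},
    {"dx": -0.62,"dy": -0.65,"dz": 0.06,"roll": 0,"fingers": 1},
    {"dx": -0.62,"dy": -0.65,"dz": 0.06,"roll": 0,"fingers": 1},
    {"dx": -0.62,"dy": -0.65,"dz": 0.06,"roll": 0,"fingers": 1},
    {"dx": -0.62,"dy": -0.65,"dz": 0.06,"roll": 0,"fingers": 1},
    {"dx": -0.62,"dy": -0.65,"dz": 0.06,"roll": 0,"fingers": 1},
    {"dx": -0.57,"dy": -0.69,"dz": 0.1,"roll": 0,"fingers": 1},
    {"dx": 0,"dy": 0,"dz": 0,"roll": 0,"fingers": 1},
    {"dx": 0,"dy": 0,"dz": 0,"roll": 0,"fingers": 1},
  ],
)

```text
time: 1.68
tool_pos: [0.534, 0.3041, 0.1999]
tcp_rot: [-0.052, -3.139, 0.001]
wrist_force: [0.1, 0.6, -0.3]
width: 0.002
```

```bash
python3 -c "
from h import *
go(.533,.305,.095,88.3)"
```

```text
yaw 88.11 roll units -0.048 shift units after roll [0.021 0.025 2.621] tilt [-1.7e-03 -8.0e-04 -1.0e+00] F [ 0.1  0.6 -0.3] w 0.002 t 1.68
```

>>> play_rows(
  rows=[
    {"dx": 0,"dy": 0,"dz": 0.65,"roll": 0,"fingers": 1},
    {"dx": 0,"dy": 0,"dz": 0.65,"roll": 0,"fingers": 1},
    {"dx": 0,"dy": 0,"dz": 0.65,"roll": 0,"fingers": 1},
    {"dx": 0,"dy": 0,"dz": 0.65,"roll": 0,"fingers": 1},
    {"dx": 0,"dy": 0,"dz": 0,"roll": 0,"fingers": 1},
    {"dx": 0,"dy": -0.2,"dz": 0,"roll": 0,"fingers": 1},
    {"dx": 0,"dy": -0.2,"dz": 0,"roll": 0,"fingers": 1},
    {"dx": 0,"dy": -0.2,"dz": 0,"roll": 0,"fingers": 1},
    {"dx": 0,"dy": -0.2,"dz": 0,"roll": 0,"fingers": 1},
    {"dx": 0,"dy": -0.2,"dz": 0,"roll": 0,"fingers": 1},
    {"dx": 0,"dy": -0.2,"dz": 0,"roll": 0,"fingers": 1},
    {"dx": 0,"dy": 0,"dz": 0,"roll": 0,"fingers": 1},
  ],
)

```text
time: 2.68
tool_pos: [0.5329, 0.2566, 0.0982]
tcp_rot: [0.047, 3.139, -0.0]
wrist_force: [-1.0, 0.2, -0.0]
width: 0.004
```

```bash
python3 -c "
from h import *
go(.531,.2255,.095,88.3)"
```

```text
yaw 88.27 roll units -0.007 shift units after roll [ 0.023 -0.778  0.08 ] tilt [ 2.1e-03 -1.0e-04 -1.0e+00] F [-1.   0.2 -0. ] w 0.004 t 2.68
```

>>> play_rows(
  rows=[
    {"dx": 0,"dy": -0.15,"dz": 0.02,"roll": 0,"fingers": 1},
    {"dx": 0,"dy": -0.15,"dz": 0.02,"roll": 0,"fingers": 1},
    {"dx": 0,"dy": -0.15,"dz": 0.02,"roll": 0,"fingers": 1},
    {"dx": 0,"dy": -0.1,"dz": 0,"roll": 0,"fingers": 1},
    {"dx": 0,"dy": -0.07,"dz": 0,"roll": 0,"fingers": 1},
    {"dx": 0,"dy": 0,"dz": 0,"roll": 0,"fingers": 1},
  ],
)

```text
time: 3.18
tool_pos: [0.5311, 0.2322, 0.0941]
tcp_rot: [-0.046, -3.141, 0.002]
wrist_force: [0.1, 0.3, 0.0]
width: -0.001
```

```bash
python3 - <<'E'
from h import *
go(.531,.2255,.095,88.3)
c=shot('side'); cv2.imwrite('pics/s1.png',cv2.resize(c['bgr'][60:220,150:360],(788,600),interpolation=cv2.INTER_CUBIC))
E
```

```text
yaw 88.31 roll units 0.002 shift units after roll [-0.003 -0.167 -0.022] tilt [-7.0e-04 -1.1e-03 -1.0e+00] F [0.1 0.3 0. ] w -0.001 t 3.18
```

View pics/s1.png

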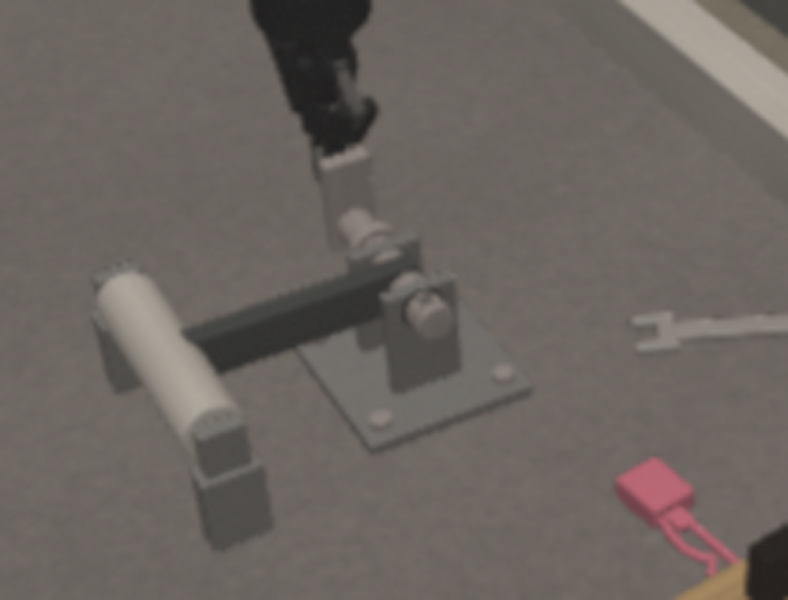

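The pin is moving: its end is through the -y cheek at (430,315), and the collar at (380,240) is not yet on the +y cheek. I'll keep pushing in small steps.

>>> play_rows(
  rows=[
    {"dx": 0,"dy": -0.07,"dz": 0,"roll": 0,"fingers": 1},
    {"dx": 0,"dy": -0.07,"dz": 0,"roll": 0,"fingers": 1},
    {"dx": 0,"dy": -0.07,"dz": 0,"roll": 0,"fingers": 1},
    {"dx": 0,"dy": 0,"dz": 0,"roll": 0,"fingers": 1},
  ],
)

```text
time: 3.57
tool_pos: [0.5305, 0.2261, 0.0939]
tcp_rot: [-0.047, -3.14, -0.004]
wrist_force: [0.9, 7.4, -2.7]
width: -0.002
```

>>> play_rows(
  rows=[
    {"dx": 0,"dy": -0.07,"dz": 0,"roll": 0,"fingers": 1},
    {"dx": 0,"dy": -0.05,"dz": 0,"roll": 0,"fingers": 1},
    {"dx": 0,"dy": 0,"dz": 0,"roll": 0,"fingers": 1},
  ],
)

```text
time: 3.82
tool_pos: [0.5306, 0.2261, 0.0941]
tcp_rot: [0.05, 3.141, 0.017]
wrist_force: [-1.3, 26.3, -6.2]
width: 0.001
```

The push stalled at y = 0.226 with 26 N, and I predicted 0.2255, so the pin is home. I'll back off and lift.

>>> play_rows(
  rows=[
    {"dx": 0,"dy": 0.3,"dz": 0,"roll": 0,"fingers": 1},
    {"dx": 0,"dy": 0.5,"dz": 0,"roll": 0,"fingers": 1},
    {"dx": 0,"dy": 0.1,"dz": -0.7,"roll": 0,"fingers": 1},
    {"dx": 0,"dy": 0,"dz": -0.8,"roll": 0,"fingers": 0.2},
    {"dx": 0,"dy": 0,"dz": -0.8,"roll": 0,"fingers": 0.2},
    {"dx": 0,"dy": 0,"dz": -0.8,"roll": 0,"fingers": 0.2},
    {"dx": 0,"dy": 0,"dz": -0.8,"roll": 0,"fingers": 0.2},
    {"dx": 0,"dy": 0,"dz": 0,"roll": 0,"fingers": 0.2},
  ],
)

```text
time: 4.48
tool_pos: [0.5354, 0.2568, 0.2585]
tcp_rot: [0.046, 3.13, 0.005]
wrist_force: [0.6, 0.3, 0.4]
width: 0.708
```

```bash
python3 - <<'E'
from h import *
go(.559,-.238,.25,95.4)
C={}
for n in('top','side'):
    c=shot(n); np.savez(n+'1.npz',**c); P=cloud(c); z=P[...,2]
    m=(P[...,0]>.5)&(P[...,0]<.56)&(P[...,1]>.06)&(P[...,1]<.1005)&(z>.06)&(z<.1)
    X=P[m]; print(n,m.sum(),X.mean(0),X.min(0),X.max(0))
    t=(P[...,0]>.49)&(P[...,0]<.57)&(P[...,1]>.18)&(P[...,1]<.23)&(z>.118)&(z<.135); print('tab',P[t].mean(0))
a=dict(np.load('top1.npz'))['bgr'][150:250,130:260]; b=dict(np.load('side1.npz'))['bgr'][90:190,200:330]
cv2.imwrite('pics/home.png',np.vstack([cv2.resize(i,(390,300),interpolation=cv2.INTER_CUBIC) for i in(a,b)]))
E
```

```text
yaw 88.33 roll units -1.767 shift units after roll [  0.578 -12.37    0.18 ] tilt [ 0.0108  0.0031 -0.9999] F [0.6 0.3 0.4] w 0.708 t 4.48
top 130 [0.5279193  0.08873891 0.08273991] [0.51597322 0.07872991 0.0613533 ] [0.5406925  0.10030393 0.09131903]
tab [0.53154535 0.20556394 0.12627096]
side 132 [0.52552109 0.08624359 0.07911859] [0.51419374 0.07592522 0.06120122] [0.54045782 0.10044739 0.088967  ]
tab [0.52960304 0.2041914  0.12396971]
```

View pics/home.png

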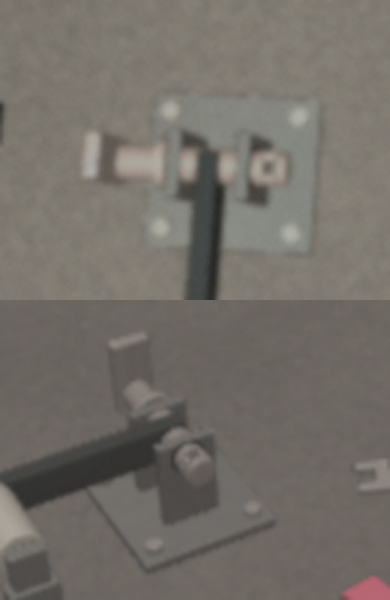

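The pin is home with its collar on the +y cheek, and the hole is visible in the top crop at (267,167). Next is the move to the rack.

```bash
python3 - <<'E'
from h import *
c=dict(np.load('top1.npz')); g=cv2.cvtColor(c['bgr'],cv2.COLOR_BGR2GRAY).astype(float)
w=g[201:211,214:225]; print(w.astype(int)); k=np.clip(np.median(w)-15-w,0,None)
v,u=np.mgrid[201:211,214:225]; print((u*k).sum()/k.sum(),(v*k).sum()/k.sum(), plane(c,(u*k).sum()/k.sum(),(v*k).sum()/k.sum(),.087))
# big grip top face, centre by pixel mask in both views
for n in('top','side'):
    c=dict(np.load(n+'1.npz')); P=cloud(c); h=cv2.cvtColor(c['bgr'],cv2.COLOR_BGR2HSV)
    m=(h[...,2]<70)&(abs(P[...,2]-.14)<.006)&(P[...,0]>.53)&(P[...,0]<.6)&(P[...,1]>-.27)&(P[...,1]<-.2)
    r=cv2.minAreaRect(P[m][:,:2].astype(np.float32)*1000); print(n,m.sum(),P[m].mean(0),r)
E
```

```text
[[107 121 128 133 141 145 146 143 133 127 123]
 [124 140 144 146 151 156 155 148 143 140 133]
 [135 151 152 146 139 140 141 144 147 151 143]
 [144 159 155 138 123 116 124 135 149 154 148]
 [150 164 156 134 110 103 116 135 153 158 149]
 [154 163 158 135 109 106 120 138 154 161 149]
 [155 163 157 140 123 119 130 141 154 160 146]
 [148 158 156 147 143 141 143 145 151 155 145]
 [134 147 150 150 151 151 150 146 147 148 140]
 [115 131 137 136 141 143 144 141 140 139 131]]
217.91346153846155 204.8028846153846 [0.52902016 0.09340757 0.087     ]
top 127 [ 0.5589198  -0.23517663  0.140654  ] ((558.8804321289062, -235.42279052734375), (30.969186782836914, 16.50323486328125), 1.6597340106964111)
side 117 [ 0.55789826 -0.23973388  0.13890311] ((559.5842895507812, -238.53208923339844), (33.31386184692383, 16.284610748291016), 2.170621395111084)
```

>>> play_rows(
  rows=[
    {"dx": 0,"dy": 0,"dz": 0,"roll": -0.9,"fingers": 0.3},
    {"dx": 0,"dy": 0,"dz": 0,"roll": -0.87,"fingers": 0.3},
    {"dx": 0.03,"dy": -0.65,"dz": 0,"roll": 0,"fingers": 0.3},
    {"dx": 0.03,"dy": -0.65,"dz": 0,"roll": 0,"fingers": 0.3},
    {"dx": 0.03,"dy": -0.65,"dz": 0,"roll": 0,"fingers": 0.3},
    {"dx": 0.03,"dy": -0.65,"dz": 0,"roll": 0,"fingers": 0.3},
    {"dx": 0.03,"dy": -0.65,"dz": 0,"roll": 0,"fingers": 0.3},
    {"dx": 0.03,"dy": -0.65,"dz": 0,"roll": 0,"fingers": 0.3},
    {"dx": 0.03,"dy": -0.65,"dz": 0,"roll": 0,"fingers": 0.3},
    {"dx": 0.03,"dy": -0.65,"dz": 0,"roll": 0,"fingers": 0.3},
    {"dx": 0.03,"dy": -0.65,"dz": 0,"roll": 0,"fingers": 0.3},
    {"dx": 0.03,"dy": -0.65,"dz": 0,"roll": 0,"fingers": 0.3},
    {"dx": 0.03,"dy": -0.65,"dz": 0,"roll": 0,"fingers": 0.3},
    {"dx": 0.03,"dy": -0.65,"dz": 0,"roll": 0,"fingers": 0.3},
    {"dx": 0.03,"dy": -0.65,"dz": 0,"roll": 0,"fingers": 0.3},
    {"dx": 0.03,"dy": -0.65,"dz": 0,"roll": 0,"fingers": 0.3},
    {"dx": 0.03,"dy": -0.65,"dz": 0,"roll": 0,"fingers": 0.3},
    {"dx": 0.03,"dy": -0.65,"dz": 0,"roll": 0,"fingers": 0.3},
    {"dx": 0.03,"dy": -0.65,"dz": 0,"roll": 0,"fingers": 0.3},
    {"dx": 0.03,"dy": -0.65,"dz": 0,"roll": 0,"fingers": 0.3},
  ],
)

```text
time: 6.25
tool_pos: [0.5526, -0.2129, 0.2476]
tcp_rot: [0.148, -3.133, -0.003]
wrist_force: [0.8, 0.6, -0.0]
width: 0.696
```

```bash
python3 -c "
from h import *
go(.559,-.238,.17,95.4)"
```

```text
yaw 95.40 roll units -0.001 shift units after roll [-0.111 -0.642  1.937] tilt [-0.0052  0.0014 -1.    ] F [ 0.8  0.6 -0. ] w 0.696 t 6.25
```

>>> play_rows(
  rows=[
    {"dx": -0.1,"dy": -0.62,"dz": 0.3,"roll": 0,"fingers": 0.4},
    {"dx": 0,"dy": 0,"dz": 0.6,"roll": 0,"fingers": 0.4},
    {"dx": 0,"dy": 0,"dz": 0.6,"roll": 0,"fingers": 0.4},
    {"dx": 0,"dy": 0,"dz": 0.4,"roll": 0,"fingers": 0.4},
    {"dx": 0,"dy": 0,"dz": 0,"roll": 0,"fingers": 0.4},
    {"dx": 0,"dy": 0,"dz": 0,"roll": 0,"fingers": 0.4},
  ],
)

```text
time: 6.75
tool_pos: [0.5584, -0.2355, 0.1712]
tcp_rot: [0.148, -3.132, -0.004]
wrist_force: [-0.0, 0.4, 0.2]
width: 0.599
```

```bash
python3 - <<'E'
from h import *
go(.559,-.2375,.107,95.4)
c=shot('side'); d=shot('top'); cv2.imwrite('pics/g.png',np.hstack([cv2.resize(i,(400,400),interpolation=cv2.INTER_CUBIC) for i in(c['bgr'][160:280,280:400],d['bgr'][150:250,320:420])]))
E
```

```text
yaw 95.39 roll units -0.002 shift units after roll [-0.02  -0.056  1.604] tilt [-0.0064  0.0025 -1.    ] F [-0.   0.4  0.2] w 0.599 t 6.75
```

View pics/g.png

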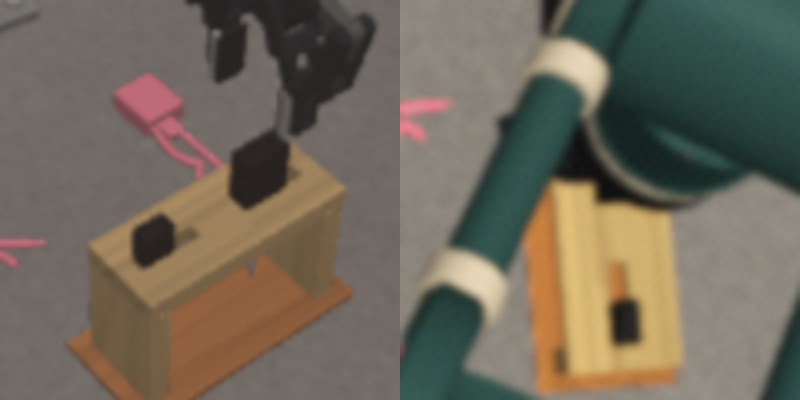

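In the side crop the open fingers, at (225,50) and (290,110), straddle the large grip at (260,170). I'll descend and grip.

>>> play_rows(
  rows=[
    {"dx": 0,"dy": -0.05,"dz": 0.4,"roll": 0,"fingers": 0.4},
    {"dx": 0,"dy": 0,"dz": 0.4,"roll": 0,"fingers": 0.4},
    {"dx": 0,"dy": 0,"dz": 0.4,"roll": 0,"fingers": 0.4},
    {"dx": 0,"dy": 0,"dz": 0.3,"roll": 0,"fingers": 0.4},
    {"dx": 0,"dy": 0,"dz": 0.08,"roll": 0,"fingers": 0.4},
    {"dx": 0,"dy": 0,"dz": 0,"roll": 0,"fingers": 0.4},
  ],
)

```text
time: 7.35
tool_pos: [0.5607, -0.2379, 0.1109]
tcp_rot: [0.148, -3.137, -0.001]
wrist_force: [0.0, 0.2, -0.6]
width: 0.603
```

```bash
python3 - <<'E'
from h import *
go(.559,-.2375,.107,95.4)
E
```

```text
yaw 95.42 roll units 0.005 shift units after roll [0.042 0.015 0.098] tilt [-1.e-03  4.e-04 -1.e+00] F [ 0.   0.2 -0.6] w 0.603 t 7.35
```

>>> play_rows(
  rows=[
    {"dx": 0.03,"dy": 0,"dz": 0.08,"roll": 0,"fingers": 0.6},
    {"dx": 0,"dy": 0,"dz": 0,"roll": 0,"fingers": 1},
    {"dx": 0,"dy": 0,"dz": 0,"roll": 0,"fingers": 1},
    {"dx": 0,"dy": 0,"dz": 0,"roll": 0,"fingers": 1},
    {"dx": 0,"dy": 0,"dz": 0,"roll": 0,"fingers": 1},
    {"dx": 0,"dy": 0,"dz": 0,"roll": 0,"fingers": 1},
    {"dx": 0,"dy": 0,"dz": 0,"roll": 0,"fingers": 1},
    {"dx": 0,"dy": 0,"dz": 0,"roll": 0,"fingers": 1},
  ],
  grip_force=80,
)

```text
time: 8.02
tool_pos: [0.5606, -0.2387, 0.1092]
tcp_rot: [-0.148, 3.137, -0.001]
wrist_force: [0.0, 0.1, 6.0]
width: 0.194
```

```bash
python3 - <<'E'
from h import *
go(.5601,-.2375,.107,95.4)
E
```

```text
yaw 95.41 roll units 0.002 shift units after roll [0.009 0.03  0.054] tilt [ 1.6e-03 -8.0e-04 -1.0e+00] F [0.  0.1 6. ] w 0.194 t 8.02
```

>>> play_rows(
  rows=[
    {"dx": 0,"dy": 0,"dz": -0.2,"roll": 0,"fingers": 1},
    {"dx": 0,"dy": 0,"dz": -0.4,"roll": 0,"fingers": 1},
    {"dx": 0,"dy": 0,"dz": -0.6,"roll": 0,"fingers": 1},
    {"dx": 0,"dy": 0,"dz": -0.6,"roll": 0,"fingers": 1},
    {"dx": 0,"dy": 0,"dz": -0.6,"roll": 0,"fingers": 1},
    {"dx": 0,"dy": 0,"dz": -0.6,"roll": 0,"fingers": 1},
    {"dx": 0,"dy": 0,"dz": -0.6,"roll": 0,"fingers": 1},
    {"dx": 0,"dy": 0,"dz": -0.1,"roll": 0,"fingers": 1},
    {"dx": 0,"dy": 0,"dz": 0,"roll": 0,"fingers": 1},
  ],
)

```text
time: 8.77
tool_pos: [0.5609, -0.2388, 0.2582]
tcp_rot: [-0.148, 3.135, -0.003]
wrist_force: [0.3, -0.4, -1.4]
width: 0.195
```

```bash
python3 - <<'E'
from h import *
go(.528,.0895,.25,88.3)
c=shot('side'); np.savez('held.npz',**c)
cv2.imwrite('pics/held.png',cv2.resize(c['bgr'][120:260,270:410],(560,560),interpolation=cv2.INTER_CUBIC))
E
```

```text
yaw 95.40 roll units 1.776 shift units after roll [1.065 8.18  0.188] tilt [ 0.0037 -0.0017 -1.    ] F [ 0.3 -0.4 -1.4] w 0.195 t 8.77
```

View pics/held.png

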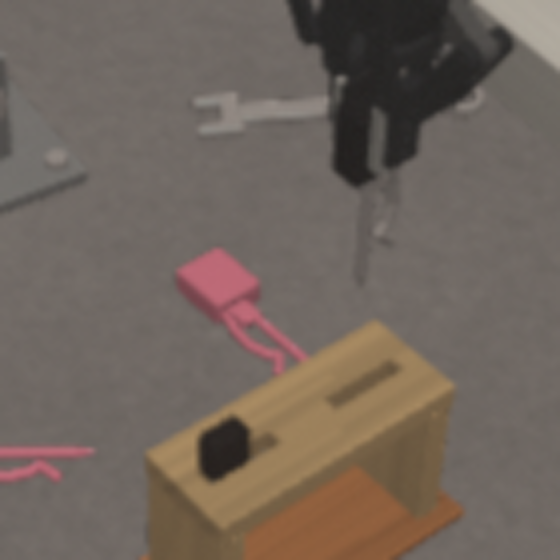

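```bash
python3 - <<'E'
from h import *
c=dict(np.load('held.npz')); s=bot.read_state()
def yplane(u,v,y):
    r=c['R'].T@np.array([(u-c['cx'])/c['fx'],(v-c['cy'])/c['fy'],1]); o=-c['R'].T@c['t']; return o+r*(y-o[1])/r[1]
print('tip',yplane(360.3,190.7,-.2388),'legtop',yplane(361.4,170,-.2388))
g=cv2.cvtColor(c['bgr'],cv2.COLOR_BGR2GRAY).astype(int); print(g[165:196:3,350:374])
g=cv2.cvtColor(dict(np.load('side1.npz'))['bgr'],cv2.COLOR_BGR2GRAY).astype(int); print(g[135:150,256:276])
for p in[(265.5,141.5),(266,142)]: print('hole side',plane(c,*p,.088))
t=dict(np.load('top1.npz')); print('hole top',plane(t,219.1,205.5,.086))
E
```

```text
tip [ 0.56235549 -0.2388      0.17402942] legtop [ 0.56062562 -0.2388      0.22750873]
[[106 107 106 106 106  98  76  52  40  36  43  55  72  81  89  93  91  85
   87  92 102 107 108 107]
 [107 106 107 107 107 106 105 106 106 101  94  94  96  99 101  98  91  90
   91  95 103 109 108 106]
 [108 106 107 107 107 109 108 108 107 103  95  94  94  93 103 102 100 102
  101  99 105 109 109 108]
 [105 106 106 108 108 107 106 106 106  99  94  94  96 101 101 104 107 106
  101 105 108 107 106 108]
 [109 109 111 110 109 109 108 108 108  96  93  94  93 111 125 123 110 105
  106 108 108 108 109 110]
 [109 110 110 109 107 105 106 107 107  98  94  95 100 102  97  89  87  92
  100 106 108 108 108 107]
 [109 110 111 111 109 107 107 108 103  96  94  95 101 106 109 108 108 107
  107 109 109 109 108 107]
 [110 109 107 106 106 107 109 109 101  94  95  96 105 109 108 108 108 109
  109 109 109 108 109 109]
 [106 108 109 110 109 108 109 106 100  91  90  99 107 111 109 108 107 108
  107 108 109 109 108 107]
 [107 109 110 110 110 109 108 108 106 105 104 106 108 109 110 111 109 109
  110 110 110 111 110 110]
 [1
[... 808 characters left out ...]
 114 120 128 126 122 115 110  98  90 103 109
  108 107]
 [ 74  61  77  92 106 110 114 118 127 125 113 105 101  99  95  94 104 109
  108 108]
 [ 74  62  65  84 102 106 110 118 119 109  99  94  93  94  94  95 104 109
  109 108]
 [ 75  70  65  74  93  99 107 110 106  98  92  92  92  93  92  91 103 108
  108 109]
 [ 76  75  72  72  83  92 100 100  97  94  92  91  90  91  91  89 101 108
  109 109]
 [ 75  76  74  75  76  86  95  94  94  93  91  90  90  90  89  86 100 108
  109 109]
 [ 75  76  75  76  75  79  88  90  92  92  90  89  89  88  85  82  99 108
  110 109]]
hole side [0.52795796 0.08503468 0.088     ]
hole side [0.52805794 0.08275508 0.088     ]
hole top [0.52763528 0.09098201 0.086     ]
```

The cotter is held upright, and its tip at pixel (360,190) computes to z = 0.174, as expected. I'll carry it over the hole.

>>> play_rows(
  rows=[
    {"dx": 0,"dy": 0,"dz": 0,"roll": 0.9,"fingers": 1},
    {"dx": 0,"dy": 0,"dz": 0,"roll": 0.88,"fingers": 1},
    {"dx": 0.08,"dy": 0.6,"dz": 0.01,"roll": 0,"fingers": 1},
    {"dx": 0.08,"dy": 0.6,"dz": 0.01,"roll": 0,"fingers": 1},
    {"dx": 0.08,"dy": 0.6,"dz": 0.01,"roll": 0,"fingers": 1},
    {"dx": 0.08,"dy": 0.6,"dz": 0.01,"roll": 0,"fingers": 1},
    {"dx": 0.08,"dy": 0.6,"dz": 0.01,"roll": 0,"fingers": 1},
    {"dx": 0.08,"dy": 0.6,"dz": 0.01,"roll": 0,"fingers": 1},
    {"dx": 0.08,"dy": 0.6,"dz": 0.01,"roll": 0,"fingers": 1},
    {"dx": 0.08,"dy": 0.6,"dz": 0.01,"roll": 0,"fingers": 1},
    {"dx": 0.08,"dy": 0.6,"dz": 0.01,"roll": 0,"fingers": 1},
    {"dx": 0.08,"dy": 0.6,"dz": 0.01,"roll": 0,"fingers": 1},
    {"dx": 0.08,"dy": 0.6,"dz": 0.01,"roll": 0,"fingers": 1},
    {"dx": 0.08,"dy": 0.6,"dz": 0.01,"roll": 0,"fingers": 1},
    {"dx": 0.08,"dy": 0.6,"dz": 0.01,"roll": 0,"fingers": 1},
    {"dx": 0,"dy": 0.35,"dz": 0,"roll": 0,"fingers": 1},
    {"dx": 0,"dy": 0,"dz": 0,"roll": 0,"fingers": 1},
    {"dx": 0,"dy": 0,"dz": 0,"roll": 0,"fingers": 1},
  ],
)

```text
time: 10.32
tool_pos: [0.5266, 0.0891, 0.2482]
tcp_rot: [-0.044, -3.137, 0.002]
wrist_force: [0.3, -0.5, -0.7]
width: 0.199
```

```bash
python3 - <<'E'
from h import *
go(.528,.0893,.190,88.3)
E
```

```text
yaw 88.40 roll units 0.024 shift units after roll [-0.042  0.008  1.456] tilt [-0.0043 -0.001  -1.    ] F [ 0.3 -0.5 -0.7] w 0.199 t 10.32
```

>>> play_rows(
  rows=[
    {"dx": -0.03,"dy": 0,"dz": 0.4,"roll": 0.02,"fingers": 1},
    {"dx": 0,"dy": 0,"dz": 0.4,"roll": 0,"fingers": 1},
    {"dx": 0,"dy": 0,"dz": 0.4,"roll": 0,"fingers": 1},
    {"dx": 0,"dy": 0,"dz": 0.25,"roll": 0,"fingers": 1},
    {"dx": 0,"dy": 0,"dz": 0,"roll": 0,"fingers": 1},
    {"dx": 0,"dy": 0,"dz": 0,"roll": 0,"fingers": 1},
  ],
)

```text
time: 10.82
tool_pos: [0.5285, 0.0879, 0.1917]
tcp_rot: [-0.051, -3.139, 0.001]
wrist_force: [-0.2, 0.1, 0.1]
width: 0.203
```

```bash
python3 - <<'E'
from h import *
go(.528,.0893,.190,88.3)
c=shot('side'); np.savez('pre.npz',**c)
cv2.imwrite('pics/pre.png',cv2.resize(c['bgr'][70:170,215:315],(600,600),interpolation=cv2.INTER_CUBIC))
R=Ro.from_rotvec(bot.read_state()['tcp_rot']).as_matrix(); p=bot.read_state()['tool_pos']; t=p+.0842*R[:,2]
for q in(t,np.array([.528,.0893,.088])):
    x=c['R']@q+c['t']; print(q,c['fx']*x[0]/x[2]+c['cx'],c['fy']*x[1]/x[2]+c['cy'])
E
```

```text
yaw 88.15 roll units -0.037 shift units after roll [0.013 0.034 0.043] tilt [-2.6e-03 -5.0e-04 -1.0e+00] F [-0.2  0.1  0.1] w 0.203 t 10.82
[0.52925488 0.08816958 0.10867983] 264.77852478111606 133.66498273825385
[0.528  0.0893 0.088 ] 264.6527463209908 140.53500032488972
```

View pics/pre.png

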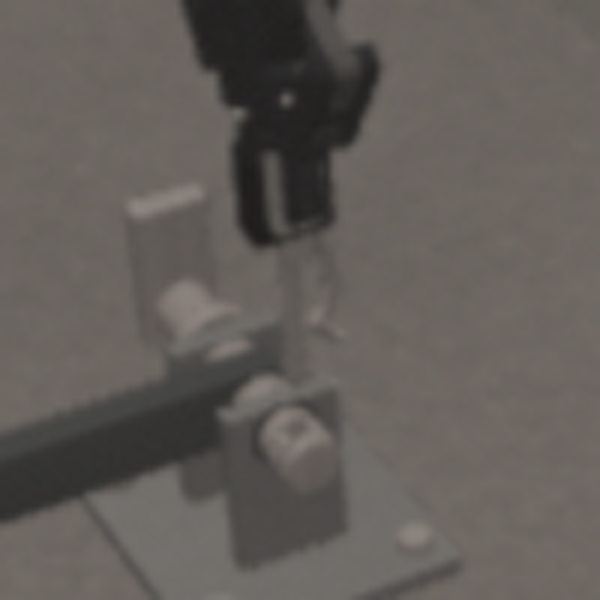

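The tip at crop (297,380) is directly above the hole at (296,428), and both agree with the projected predictions. I'll descend gently.

>>> play_rows(
  rows=[
    {"dx": 0.02,"dy": 0.02,"dz": 0.15,"roll": -0.03,"fingers": 1},
    {"dx": 0,"dy": 0,"dz": 0.15,"roll": 0,"fingers": 1},
    {"dx": 0,"dy": 0,"dz": 0.15,"roll": 0,"fingers": 1},
    {"dx": 0,"dy": 0,"dz": 0.15,"roll": 0,"fingers": 1},
    {"dx": 0,"dy": 0,"dz": 0.1,"roll": 0,"fingers": 1},
    {"dx": 0,"dy": 0,"dz": 0,"roll": 0,"fingers": 1},
  ],
)

```text
time: 11.37
tool_pos: [0.5274, 0.0895, 0.1634]
tcp_rot: [-0.046, -3.139, 0.001]
wrist_force: [0.0, 0.5, -0.5]
width: 0.198
```

```bash
python3 - <<'E'
from h import *
go(.528,.089,.160,88.3);print(bot.read_state()['tool_pos'])
E
```

```text
yaw 88.34 roll units 0.009 shift units after roll [-0.014 -0.012  0.084] tilt [-2.4e-03 -3.0e-04 -1.0e+00] F [ 0.   0.5 -0.5] w 0.198 t 11.37
[0.52744644 0.08951294 0.16337841]
```

The tip is about 9 mm below the pin top with no force, so it is in the hole.

>>> play_rows(
  rows=[
    {"dx": 0,"dy": 0,"dz": 0.1,"roll": 0,"fingers": 1},
    {"dx": 0,"dy": 0,"dz": 0.1,"roll": 0,"fingers": 1},
    {"dx": 0,"dy": 0,"dz": 0.1,"roll": 0,"fingers": 1},
    {"dx": 0,"dy": 0,"dz": 0.1,"roll": 0,"fingers": 1},
    {"dx": 0,"dy": 0,"dz": 0,"roll": 0,"fingers": 1},
    {"dx": 0,"dy": 0,"dz": 0,"roll": 0,"fingers": 1},
  ],
  grip_force=110,
)

```text
time: 11.87
tool_pos: [0.5281, 0.0895, 0.1484]
tcp_rot: [-0.046, -3.14, 0.0]
wrist_force: [0.9, -1.1, -1.5]
width: 0.19
```

```bash
python3 - <<'E'
from h import *
go(.528,.089,.113,88.3);print(bot.read_state()['tool_pos'])
E
```

```text
yaw 88.32 roll units 0.006 shift units after roll [ 0.003 -0.013  0.886] tilt [-8.e-04 -1.e-04 -1.e+00] F [ 0.9 -1.1 -1.5] w 0.19 t 11.87
[0.52814888 0.08950359 0.14844888]
```

>>> play_rows(
  rows=[
    {"dx": 0,"dy": 0,"dz": 0.1,"roll": 0,"fingers": 1},
    {"dx": 0,"dy": 0,"dz": 0.1,"roll": 0,"fingers": 1},
    {"dx": 0,"dy": 0,"dz": 0.1,"roll": 0,"fingers": 1},
    {"dx": 0,"dy": 0,"dz": 0.1,"roll": 0,"fingers": 1},
    {"dx": 0,"dy": 0,"dz": 0.1,"roll": 0,"fingers": 1},
    {"dx": 0,"dy": 0,"dz": 0,"roll": 0,"fingers": 1},
  ],
)

```text
time: 12.37
tool_pos: [0.5294, 0.0897, 0.1291]
tcp_rot: [0.046, 3.139, 0.0]
wrist_force: [2.7, -0.7, -4.6]
width: 0.195
```

```bash
python3 - <<'E'
from h import *
go(.528,.089,.113,88.3);print(bot.read_state()['tool_pos'])
E
```

```text
yaw 88.33 roll units 0.007 shift units after roll [ 0.035 -0.018  0.402] tilt [ 2.4e-03  2.0e-04 -1.0e+00] F [ 2.7 -0.7 -4.6] w 0.195 t 12.37
[0.52938822 0.08967612 0.12907281]
```

>>> play_rows(
  rows=[
    {"dx": 0,"dy": 0,"dz": 0.1,"roll": 0,"fingers": 1},
    {"dx": 0,"dy": 0,"dz": 0.1,"roll": 0,"fingers": 1},
    {"dx": 0,"dy": 0,"dz": 0.08,"roll": 0,"fingers": 1},
    {"dx": 0,"dy": 0,"dz": 0.05,"roll": 0,"fingers": 1},
    {"dx": 0,"dy": 0,"dz": 0,"roll": 0,"fingers": 1},
  ],
)

```text
time: 12.78
tool_pos: [0.5275, 0.0894, 0.1143]
tcp_rot: [-0.046, -3.139, 0.001]
wrist_force: [2.0, -0.1, -3.1]
width: 0.189
```

```bash
python3 - <<'E'
from h import *
go(.528,.089,.113,88.3);print(bot.read_state()['tool_pos'])
E
```

```text
yaw 88.32 roll units 0.006 shift units after roll [-0.014 -0.01   0.032] tilt [-2.3e-03 -3.0e-04 -1.0e+00] F [ 2.  -0.1 -3.1] w 0.189 t 12.78
[0.52745816 0.08942413 0.11426502]
```

Press on in small steps until it bottoms out.

>>> play_rows(
  rows=[
    {"dx": 0,"dy": 0,"dz": 0.05,"roll": 0,"fingers": 1},
    {"dx": 0,"dy": 0,"dz": 0.04,"roll": 0,"fingers": 1},
    {"dx": 0,"dy": 0,"dz": 0,"roll": 0,"fingers": 1},
  ],
)

```text
time: 13.03
tool_pos: [0.5277, 0.0895, 0.1114]
tcp_rot: [-0.046, -3.139, 0.0]
wrist_force: [-0.7, -0.8, -1.0]
width: 0.189
```

>>> play_rows(
  rows=[
    {"dx": 0,"dy": 0,"dz": 0.05,"roll": 0,"fingers": 1},
    {"dx": 0,"dy": 0,"dz": 0,"roll": 0,"fingers": 1},
  ],
)

```text
time: 13.2
tool_pos: [0.5284, 0.0896, 0.1101]
tcp_rot: [-0.046, -3.141, -0.0]
wrist_force: [-0.5, -0.3, -0.9]
width: 0.193
```

>>> play_rows(
  rows=[
    {"dx": 0,"dy": 0,"dz": 0.04,"roll": 0,"fingers": 1},
    {"dx": 0,"dy": 0,"dz": 0.02,"roll": 0,"fingers": 1},
    {"dx": 0,"dy": 0,"dz": 0,"roll": 0,"fingers": 1},
  ],
)

```text
time: 13.45
tool_pos: [0.5287, 0.0896, 0.1095]
tcp_rot: [0.046, 3.141, -0.0]
wrist_force: [-4.5, 0.3, 10.8]
width: 0.188
```

```bash
python3 - <<'E'
from h import *
go(.528,.089,.113,88.3)
c=shot('side');d=shot('top'); np.savez('seat.npz',**c)
cv2.imwrite('pics/seat.png',cv2.resize(c['bgr'][80:180,215:315],(600,600),interpolation=cv2.INTER_CUBIC))
E
```

```text
yaw 88.33 roll units 0.007 shift units after roll [ 0.017 -0.016 -0.086] tilt [ 3.e-04 -0.e+00 -1.e+00] F [-4.5  0.3 10.8] w 0.188 t 13.45
```

View pics/seat.png

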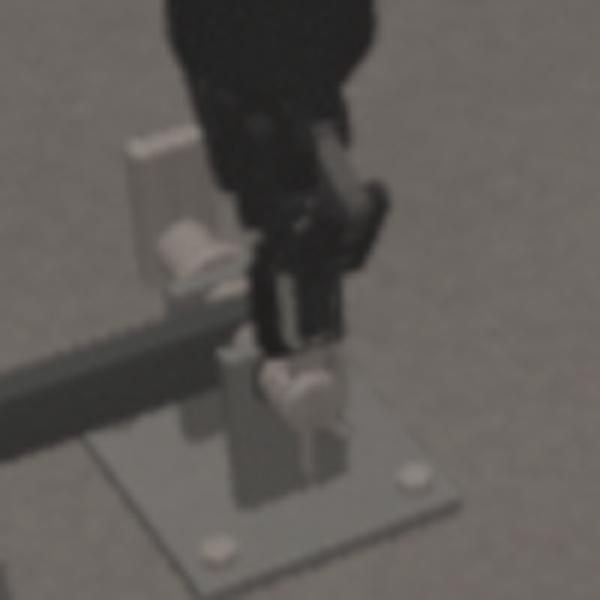

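The leg emerges below the pin at (308,470), and the grip is close above the pin. The downward force has risen to 11 N at TCP z = 0.1095. I'll press once more to confirm the stop.

>>> play_rows(
  rows=[
    {"dx": 0,"dy": 0,"dz": 0.05,"roll": 0,"fingers": 1},
    {"dx": 0,"dy": 0,"dz": 0,"roll": 0,"fingers": 1},
  ],
)

```text
time: 13.72
tool_pos: [0.5289, 0.0896, 0.1092]
tcp_rot: [0.046, 3.141, 0.0]
wrist_force: [-7.3, -0.8, 19.5]
width: 0.191
```

>>> play_rows(
  rows=[
    {"dx": 0,"dy": 0,"dz": 0.03,"roll": 0,"fingers": 1},
    {"dx": 0,"dy": 0,"dz": 0,"roll": 0,"fingers": 1},
  ],
)

```text
time: 13.88
tool_pos: [0.529, 0.0897, 0.1092]
tcp_rot: [0.046, 3.141, 0.0]
wrist_force: [-10.0, -1.2, 24.6]
width: 0.193
```

This is a hard stop: z doesn't change as the force rises to 25 N. I'll relieve the pressure, open and retreat straight up.

>>> play_rows(
  rows=[
    {"dx": 0,"dy": 0,"dz": -0.08,"roll": 0,"fingers": 1},
    {"dx": 0,"dy": 0,"dz": 0,"roll": 0,"fingers": 0.3},
    {"dx": 0,"dy": 0,"dz": 0,"roll": 0,"fingers": 0.3},
    {"dx": 0,"dy": 0,"dz": 0,"roll": 0,"fingers": 0.3},
    {"dx": 0,"dy": 0,"dz": 0,"roll": 0,"fingers": 0.3},
    {"dx": 0,"dy": 0,"dz": -0.2,"roll": 0,"fingers": 0.3},
    {"dx": 0,"dy": 0,"dz": -0.4,"roll": 0,"fingers": 0.3},
    {"dx": 0,"dy": 0,"dz": -0.6,"roll": 0,"fingers": 0.3},
    {"dx": 0,"dy": 0,"dz": -0.6,"roll": 0,"fingers": 0.3},
    {"dx": 0,"dy": 0,"dz": -0.6,"roll": 0,"fingers": 0.3},
    {"dx": 0,"dy": 0,"dz": -0.6,"roll": 0,"fingers": 0.3},
    {"dx": 0.2,"dy": 0.6,"dz": 0,"roll": 0,"fingers": 0.3},
    {"dx": 0.2,"dy": 0.6,"dz": 0,"roll": 0,"fingers": 0.3},
    {"dx": 0.2,"dy": 0.6,"dz": 0,"roll": 0,"fingers": 0.3},
    {"dx": 0.2,"dy": 0.6,"dz": 0,"roll": 0,"fingers": 0.3},
    {"dx": 0.2,"dy": 0.6,"dz": 0,"roll": 0,"fingers": 0.3},
    {"dx": 0.2,"dy": 0.6,"dz": 0,"roll": 0,"fingers": 0.3},
    {"dx": 0.2,"dy": 0.6,"dz": 0,"roll": 0,"fingers": 0.3},
    {"dx": 0,"dy": 0,"dz": 0,"roll": 0,"fingers": 0.3},
  ],
)

```text
time: 15.47
tool_pos: [0.4761, 0.2627, 0.228]
tcp_rot: [-0.041, -3.141, -0.003]
wrist_force: [0.3, -0.3, -0.6]
width: 0.698
```

```bash
python3 - <<'E'
from h import *
go(.528,.089,.113,88.3)
c=shot('side');d=shot('top')
for n,k in(('side',c),('top',d)):
    P=cloud(k); h=cv2.cvtColor(k['bgr'],cv2.COLOR_BGR2HSV)
    m=(P[...,2]>.11)&(P[...,2]<.16)&(P[...,0]>.49)&(P[...,0]<.57)&(P[...,1]>.06)&(P[...,1]<.13); print(n,m.sum(),P[m].mean(0),'ztop',np.percentile(P[m][:,2],[50,90,97]))
    t=(P[...,0]>.49)&(P[...,0]<.57)&(P[...,1]>.18)&(P[...,1]<.23)&(P[...,2]>.118)&(P[...,2]<.135); print('tab',P[t].mean(0))
cv2.imwrite('pics/end.png',np.hstack([cv2.resize(i,(400,400),interpolation=cv2.INTER_CUBIC) for i in(c['bgr'][90:180,220:310],d['bgr'][150:250,150:250])]))
E
```

```text
yaw 88.50 roll units 0.050 shift units after roll [-1.427 -4.308  2.865] tilt [-6.0e-04  2.1e-03 -1.0e+00] F [ 0.3 -0.3 -0.6] w 0.698 t 15.47
side 221 [0.52565168 0.08454486 0.12899241] ztop [0.13062291 0.14059951 0.14177028]
tab [0.52999685 0.20412465 0.12434783]
top 186 [0.52851758 0.08776862 0.13743019] ztop [0.14040172 0.14341889 0.1449616 ]
tab [0.53140886 0.20574576 0.12581161]
```

View pics/end.png

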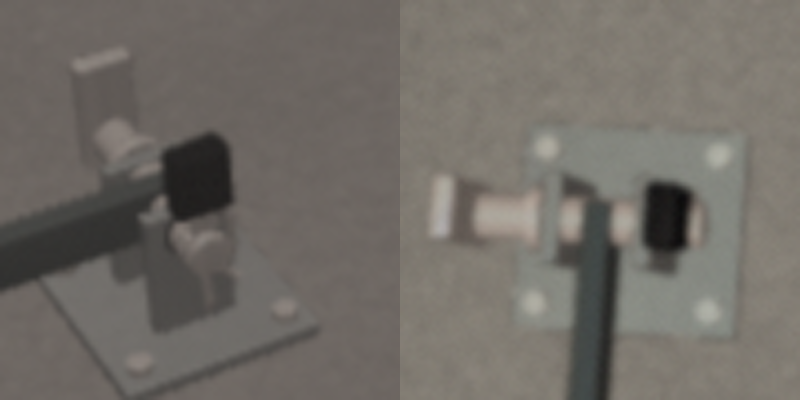

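The cotter stands upright on the pin with its leg out below, the pin is still home, and the gripper is clear. Handing in.

```bash
python3 -c "
from workcell import bot
print(bot.finish_job())"
```

```text
the job is handed in; nothing more can be done
None
```

The lock pin is fully home and the large spring cotter is pressed down through its cross hole. I let go, moved the gripper clear and handed the job in at about 15.5 s.

- **Pin:** I pushed it home with the closed fingers until it stalled at 26 N. The cameras put the tab at y ≈ 0.205 m, which is the expected home place. It read the same after the cotter was in.
- **Cotter:** I took the large cotter from the rack by its black grip and lowered its leg into the hole without any jamming. The bow snapped over, and it ended on a hard stop at 25 N. The last picture shows it upright, with the leg out below the pin.
- **Other items:** I never touched the small cotter, the wrench, the offcut or the look-alikes. I did not measure their positions again at the end.

**Checks that disagreed:**
- **Stop height:** the gripper stopped about 4 mm lower than I calculated, most likely because the cotter slipped a little in the fingers.
- **Grip height:** the depth readings put the top of the grip at about 0.141–0.145 m, against 0.144 m expected. That gives no sign of it sitting high.
- **Press force:** I read the force only every few steps, so I did not see the 15–20 N peak as the bow opened.

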